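# Put the orange-banded battery pack on charge

### The arm

A 6-joint arm with a two-finger parallel gripper is mounted at the origin on a cart in front of the work surface, level with it; the furniture and walls round the work are solid. World frame = base frame: x ahead of the robot, y to its left, z up, the work surface at z = 0. Lengths are in m, angles in rad, forces in N, time in s.
With the tool pointing down it reaches from about 0.35 to 0.875 m from the base axis. Payload 4.2 kg.
Tool frame: the origin (TCP) lies on the centre line of the jaws, within the pads' length; the fingertips stand 14 mm ahead of it and the grasp point (between the pads) lies 5 mm behind it (arm.tcp_to_tips is the distance from the TCP to the fingertips, in m); z points along the fingers, y is the line along which they close (so a half turn about z gives the same grasp; the last joint's range is limited). The gripper opens to 85 mm and grips with 20 to 120 N. Pads are 22 mm wide; open, the fingers measure 114 mm over their backs; the gripper's body (76 mm by 85 mm) begins 54 mm behind the grasp point. The pads swing forward as they close: fully open they stand 13 mm farther back than shut.
Start: joints at [1.553, 0.385, 0.008, 0, -1.194, -0.259], TCP at [0.171, 0.601, 0.245] pointing down, gripper open.
Joint ranges: [-3.14, 3.14], [-1.21, 2.06], [-1.07, 1.41], [-3.16, 2.05], [-2.99, -0.16], [-3.1, 3.1]. Speed limits (rad/s): [2.79, 2.79, 3.14, 3.14, 3.14, 3.14].

### API

Orientations are given as a 3x3 rotation matrix whose columns are the frame's x, y, z axes.
In Python, from station import arm gives the robot as it stands.
- The arm moves only by the shell command python3 -m crank 'ROWS' [FORCE]. ROWS is text: rows parted by semicolons, each of 5 numbers parted by spaces: the shift along the tool's x, y, z in cm, then the turn about the tool's z in degrees, then the opening, from -1 (shut) to 1 (fully open). A call has 1 to 12 rows; each row shifts and turns the commanded pose from where the row before left it, along the tool's axes as they then stand; what a row does not reach is not made up. A row lasts 1/10 s, in which the tool goes at most 50 mm and 8.59 degrees, less where a joint would pass 70% of its speed; a pose out of reach is approached as far as the arm can. A call with a gripper value outside its range is refused whole. The fingers move at their own pace and stop on an object; FORCE is the grip in N (left out, the last holds). Time passes only in rows, so rows that do not move let the fingers close. It gives the time, the measured TCP pose, the force, the opening and the grip force at its end, in the units of the state.
- arm.get_obs(): the state, without advancing time (a new reading comes with each control period).
- arm.grab_frame(name): name is "scene" or "top" or "wrist"; returns a dict with "img" (400x640x3 uint8, red, green, blue), "depth" (400x640 float32, m along the optical axis (not along the pixel's ray), 0 where there is no reading), "camera_matrix" (3x3 intrinsics, pixels), "distortion" ([k1, k2, p1, p2, k3] as OpenCV has them; the pictures are not rectified), "R" (3x3) and "t" (3): a world point X has camera coordinates R X + t. Camera axes: x right, y down, z forward; pixel columns grow to the right and rows downward; lengths in m; the calibration is good to about 2 mm. A picture is of the moment at which its call begins.
- arm.finish_job(): hands the job in; it is judged then, once.
Trained networks look in a picture, given as the dict that the camera call returned (one of the last four; its "shot" number tells which), for a name from the list of things; names that differ only in an ending like _2 or _b are one class to them, and where a whole thing is asked for, a point or a joint stands for the part that bears it (a point fixed in the world has none). Each returns a list of dicts, best first, with "score" (0 to 1); they miss things now and then, are a little off and sometimes report something else, mostly with a low value. They report only what shows in the picture. A call takes as long as a camera call. They do not tell look-alikes from the thing itself.
- arm.recognise(name, picture): "rect" ([left, top, width, height] in pixels, round what is visible of it).
- arm.silhouettes(name, picture): "region" (400x640 bool, what is visible of it) and "rect" ([left, top, width, height] in pixels, round what is visible of it).
The state is a dict: "time": time; "joints": joint angles; "joint_velocities": joint speeds; "effort": joint torques, N m; "tcp_pos": TCP position; "tcp_rot": TCP orientation; "contact_force": force on the tool from outside, world axes, zero at the start; "torque": the same for the moment, N m; "opening": finger opening in m; "grip_force": force on a finger pad.
Only numpy, scipy, OpenCV 4.12 (cv2) and the standard library are available. Lean on these libraries where they do the work, as an engineer would, in place of code of your own. Each camera call takes 0.05 s, during which the arm holds its last target. There are 200 camera calls.

### The job

Put the battery pack with the orange band on charge: lift it out of the storage rack and press it fully home into the charger's well, its top flush with the charger's deck and its orange band at the end where the charger's shoulder is orange. The rack covers its long sides and the charger's shoulders cover its ends, so set it down upright on the bare worktop on the way, let go, and take it again across its long sides. Do not drop it, and leave the blue-banded pack, the bell, the ramekin and the espresso cup where they are.

Things in the scene. Friction and masses are not known exactly. Their poses are not given: they have to be found in the camera images.
- pack_orange: battery pack to be charged: black block 62 (x) x 44 (y) x 36 (z) mm, 0.11 kg, with an orange band round its +x end and four small lamps on its top. Origin: centre of its underside; z up. It stands upright in one of the two bays of the rack
- pack_orange_band (a point): middle of the orange band on the top face of that pack: 21.5 mm from its centre along its +x, 36 mm above its underside
- pack_blue: a second pack, the same but with a blue band, in the other bay of the rack; must stay there. Origin: centre of its underside
- rack: fixed grey storage rack, base 84 (x) x 116 (y) x 12 mm; origin: centre of its underside. Two bays at y = -27.5 and +27.5 mm; packs stand in them 12 mm up, long axis along the rack's x. Cheeks 50 mm long, as high as the packs' tops (48 mm), cover their long sides with 1.5 mm play. The packs' ends are free but for lips up to z = 16 mm: take a pack from above by its ends, 62 mm apart
- charger: fixed white charger, base 116 (x) x 90 (y) mm, flat deck at 42 mm; origin: centre of its underside. The well in the deck is 66 (x) x 48 (y) mm, floor 6 mm above the worktop: a pack fits with 2 mm play all round and is flush with the deck when home. Two sprung brass leaves in its long sides hold a lowered pack up about half way: pressing it home takes about 3 to 10 N
- charger_deck (a point): centre of the well's mouth (edge chamfered 3.5 mm), level with the deck, 42 mm above the charger's underside; axes as the charger's. The deck is open beside the well's long sides (+y and -y)
- charger_mark (a point): top of the charger's orange shoulder, 43.5 mm from its centre along +x, 87 mm high. A shoulder stands at either end of the well, from 35 to 52 mm from the centre in x, 60 mm wide in y, up to 87 mm; the one at -x is all white
- order_bell: counter bell, brass-coloured dome on a black foot, 81 mm across, 57 mm high; a bystander. Origin: centre of its underside
- ramekin_1: small black ramekin, 69 mm across, 34 mm high, by the front edge between cup and charger; a bystander. Origin: centre of its underside
- espresso_cup: white espresso cup, 60 x 87 (with handle) x 50 mm; a bystander. Origin: centre of its underside
Mind the look-alikes: they are no part of the job. What is shaped like the pack_orange but green is not meant.

How it is judged:
On the way:
1. the orange-banded pack stands upright on the bare worktop, released (height (world z) of pack_orange below 0.005 m and angle between pack_orange's own z axis and vertical below 0.1 rad and contact force between pack_orange and the fingers below 0.1 N and linear speed of pack_orange below 0.02 m/s), for 0.2 s.
At the end, for the whole second after the job is handed in: Orange-banded pack home in the well: top within 2 mm of the deck, centred within 4 mm, level within 0.06 rad, band at the orange shoulder, released, at rest. Blue-banded pack within 15 mm, and bell, ramekin and cup within 20 mm, of their starts (z of pack_orange in the frame of charger_deck below -0.034 m and horizontal distance between pack_orange and charger_deck below 0.004 m and angle between pack_orange's own z axis and vertical below 0.06 rad and x of pack_orange_band in the frame of charger_deck above 0.01 m and contact force between pack_orange and the fingers below 0.1 N and linear speed of pack_orange below 0.01 m/s and distance of pack_blue from where it was at the start of the episode below 0.015 m and distance of each of order_bell, ramekin_1, espresso_cup from where it was at the start of the episode below 0.02 m); the robot touches nothing.
It fails at once if the orange-banded pack is dropped (falls free faster than 0.45 m/s, about 10 mm) (linear speed of pack_orange above 0.45 m/s and contact force between pack_orange and anything else below 0.1 N).
It fails at once if the blue-banded pack is moved by more than 15 mm (distance of pack_blue from where it was at the start of the episode above 0.015 m).
It fails at once if the counter bell is moved by more than 20 mm (distance of order_bell from where it was at the start of the episode above 0.02 m).
It fails at once if the ramekin is moved by more than 20 mm (distance of ramekin_1 from where it was at the start of the episode above 0.02 m).
It fails at once if the espresso cup is moved by more than 20 mm (distance of espresso_cup from where it was at the start of the episode above 0.02 m).
It also fails if it takes over 54 s, if anything falls off the work surface, if the arm or the gripper's body presses on something with over 40 N, if the wrist force passes 120 N, or if a joint passes its speed limit or range.

## Working session

There is one attempt and no reset: what is moved stays moved. The work goes in short steps, Python scripts to look and compute and a shell command to move; the robot and the scene stay as the last step left them, time stands still between calls to the robot, and variables do not carry over. Pictures are saved under pics/ and viewed, at most 10 in all, crops included, and the job is handed in when it is done.

```bash
mkdir -p pics
cat > h.py <<'E'
import numpy as np, cv2
from station import arm
def pts(f, mask):
    K,D,R,t=[np.array(f[k],float) for k in("camera_matrix","distortion","R","t")]
    v,u=np.nonzero(mask&(f["depth"]>0)); z=f["depth"][v,u]
    n=cv2.undistortPoints(np.c_[u,v].astype(float)[:,None],K,D)[:,0]
    return (np.c_[n*z[:,None],z]-t)@R, u, v
def save(f,name): cv2.imwrite("pics/"+name,f["img"][...,::-1])
E
python3 - <<'E'
from h import *
o=arm.get_obs(); print(o["time"],o["tcp_pos"],o["tcp_rot"],o["opening"])
for c in("top","scene"):
    f=arm.grab_frame(c); save(f,c+"0.png")
    for n in("pack_orange","rack","charger","order_bell","ramekin_1","espresso_cup"):
        for r in arm.silhouettes(n,f)[:3]:
            if r["score"]<.3: continue
            p,_,_=pts(f,r["region"])
            print(c,n,round(r["score"],2),r["rect"],np.median(p,0).round(3),np.percentile(p,2,0).round(3),np.percentile(p,98,0).round(3))
E
```

```text
0.0 [0.17062776 0.60067376 0.24422004] [[ 9.61882838e-01 -2.73461451e-01 -4.89881875e-04]
 [-2.73461862e-01 -9.61880396e-01 -2.17131936e-03]
 [ 1.22564370e-04  2.22251884e-03 -9.99997523e-01]] 0.08527882303064098
top pack_orange 0.71 [247.4, 175.8, 21.7, 30.4] [0.573 0.373 0.047] [0.542 0.345 0.037] [0.603 0.4   0.052]
top pack_orange 0.7 [315.7, 187.2, 20.0, 30.5] [0.539 0.207 0.035] [0.509 0.186 0.026] [0.569 0.229 0.04 ]
top rack 0.95 [245.1, 171.3, 49.0, 50.4] [0.542 0.349 0.014] [0.503 0.29  0.006] [0.617 0.41  0.05 ]
top charger 0.88 [361.4, 139.2, 46.7, 55.0] [0.625 0.059 0.039] [ 0.562  0.007 -0.   ] [0.675 0.109 0.089]
top charger 0.41 [243.0, 175.6, 27.1, 27.1] [0.572 0.375 0.047] [0.542 0.347 0.039] [0.603 0.4   0.052]
top order_bell 0.58 [307.8, 106.3, 26.5, 31.0] [0.744 0.217 0.033] [0.715 0.18  0.006] [0.78  0.251 0.055]
top ramekin_1 0.9 [297.3, 262.7, 26.8, 29.4] [0.35  0.248 0.022] [ 0.319  0.218 -0.   ] [0.38  0.28  0.036]
top espresso_cup 0.93 [232.9, 258.1, 25.6, 33.3] [0.355 0.412 0.024] [0.325 0.381 0.014] [0.392 0.44  0.051]
scene pack_orange 0.84 [294.9, 199.2, 29.1, 24.8] [0.534 0.197 0.032] [0.509 0.179 0.003] [0.567 0.228 0.039]
scene pack_orange 0.74 [259.2, 159.1, 24.6, 25.0] [0.569 0.371 0.046] [0.539 0.343 0.009] [0.607 0.406 0.051]
scene pack_orange 0.65 [190.2, 200.6, 34.5, 24.5] [0.361 0.408 0.031] [ 0.324  0.378 -0.001] [0.396 0.438 0.05 ]
scene rack 0.63 [256.7, 161.2, 41.4, 45.4] [0.535 0.31  0.015] [ 0.501  0.282 -0.002] [0.578 0.405 0.049]
scene charger 0.94 [353.8, 183.8, 45.2, 58.0] [0.604 0.047 0.041] [ 0.562 -0.     0.001] [0.682 0.101 0.088]
scene order_bell 0.9 [340.3, 154.6, 28.6, 22.9] [0.737 0.204 0.027] [ 0.714  0.177 -0.   ] [0.776 0.251 0.052]
scene ramekin_1 0.65 [235.3, 233.6, 25.9, 29.7] [0.349 0.247 0.022] [ 0.318  0.214 -0.001] [0.382 0.279 0.035]
scene espresso_cup 0.98 [190.8, 199.2, 31.7, 27.2] [0.359 0.409 0.032] [0.323 0.378 0.005] [0.395 0.438 0.049]
```

Run:
```python
import cv2
a=cv2.imread("pics/top0.png")[90:300,220:420]; b=cv2.imread("pics/scene0.png")[130:280,180:420]
a=cv2.resize(a,None,fx=2.8,fy=2.8,interpolation=3);cv2.imwrite("pics/topc.png",a)
cv2.imwrite("pics/scenec.png",cv2.resize(b,None,fx=3.3,fy=3.3,interpolation=3))
```

```text
(no output)
```

View pics/topc.png

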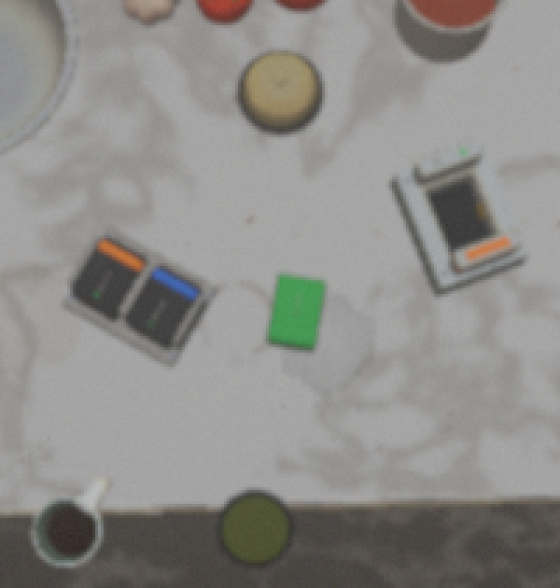

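View pics/scenec.png

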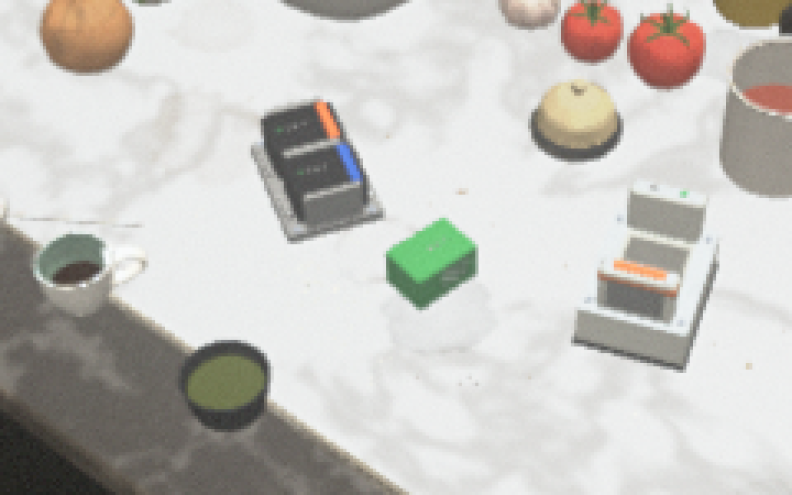

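The top crop shows the orange pack at about (108,283), its band facing away from the robot. The green look-alike is at (297,312). The charger is at (460,215), with its orange shoulder on the near, right side at (487,248). Next I'll take a closer look with the wrist camera.

```bash
python3 -m crank '4 1.5 0 0 1;4 1.5 0 0 1;4 1.5 0 8 1;4 1.5 0 8 1;4 1.0 0 8 1;3 0.5 0 8 1;3 0 0 8 1;3 0 0 8 1;3 0 0 8 1;0 0 0 8 1;0 0 0 8 1;0 0 0 8 1'
python3 - <<'E'
from h import *
print(arm.tcp_to_tips, arm.get_obs()["joints"])
f=arm.grab_frame("wrist"); save(f,"w1.png")
C=-f["R"].T@f["t"];print("cam",C, f["R"][2])
E
```

```text
time: 1.9
tcp_pos: [0.4034, 0.3682, 0.2455]
tcp_rot: [[-0.109, -0.994, 0.0], [-0.994, 0.109, 0.0], [-0.0, -0.0, -1.0]]
contact_force: [0.9, 0.5, 0.8]
opening: 0.0855
grip_force: 0.0
0.014 [ 1.03673827e+00  2.50468870e-01 -1.86870782e-01 -1.06376453e-05
 -1.13302418e+00 -1.14557235e+00]
cam [0.39562406 0.29931906 0.37356805] [ 0.03000079  0.27494586 -0.96099153]
```

View pics/w1.png

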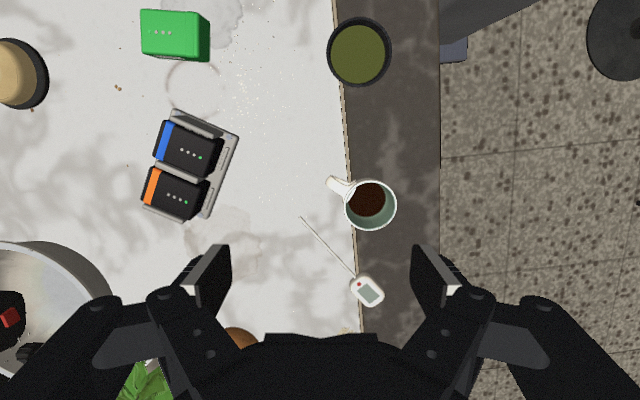

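The wrist view shows the orange pack at about (175,195), band on the left end and the blue pack just above it. The picture is sharp enough to measure from.

```bash
cat >> h.py <<'E'
def packpose(f, zlo, zhi, near, r=0.06):
    p,u,v=pts(f,np.ones(f["depth"].shape,bool)); c=f["img"][v,u].astype(int)
    s=(p[:,2]>zlo)&(p[:,2]<zhi)&(np.hypot(*(p[:,:2]-near).T)<r)
    org=s&(c[:,0]>180)&(c[:,1]>70)&(c[:,1]<170)&(c[:,2]<110)
    return p,c,s,org
E
python3 - <<'E'
from h import *
f=arm.grab_frame("wrist")
p,c,s,org=packpose(f,.040,.054,[.573,.373])
print("band",org.sum(),np.median(p[org],0),cv2.minAreaRect(p[org,:2].astype(np.float32)*1000))
for r in arm.silhouettes("pack_orange",f)[:4]:
    q,_,_=pts(f,r["region"]); zz=np.median(q[:,2]); t=q[np.abs(q[:,2]-np.percentile(q[:,2],80))<.004]
    print(round(r["score"],2),r["rect"],np.median(t,0).round(4),cv2.minAreaRect(t[:,:2].astype(np.float32)*1000))
E
```

```text
band 271 [0.59325001 0.36090888 0.04777426] ((594.04931640625, 361.2894287109375), (42.907630920410156, 9.339509963989258), 58.25661087036133)
0.89 [140.8, 168.1, 72.3, 53.1] [0.5743 0.3723 0.0475] ((575.056640625, 373.1715087890625), (44.270050048828125, 62.15163803100586), 58.03634262084961)
0.63 [139.5, 9.7, 71.8, 59.4] [0.5405 0.2069 0.0353] ((541.458251953125, 206.77235412597656), (44.77075958251953, 62.674808502197266), 78.72306823730469)
```

```bash
python3 -m crank '-0.6 -4.25 2 0 1;-0.6 -4.25 2 0 1;-0.6 -4.25 2 0 1;-0.6 -4.25 2 0 1;0 0 2 6.5 1;0 0 1 6.5 1;0 0 0 6.5 1;0 0 0 6.3 1;0 0 0 0 1;0 0 0 0 1'
python3 - <<'E'
from h import *
o=arm.get_obs();f=arm.grab_frame("wrist"); save(f,"w2.png")
p,c,s,org=packpose(f,.040,.054,[.573,.373]); print(org.sum())
for r in arm.silhouettes("pack_orange",f)[:3]:
    q,_,_=pts(f,r["region"]); t=q[np.abs(q[:,2]-np.percentile(q[:,2],70))<.004]
    print(round(r["score"],2),r["rect"],cv2.minAreaRect(t[:,:2].astype(np.float32)*1000),np.median(t,0))
E
```

```text
time: 3.05
tcp_pos: [0.5746, 0.3752, 0.1352]
tcp_rot: [[-0.521, -0.853, -0.0], [-0.853, 0.521, -0.0], [0.0, 0.0, -1.0]]
contact_force: [-0.5, -0.7, -0.2]
opening: 0.0856
grip_force: 0.0
561
0.96 [274.8, 167.1, 88.7, 63.6] ((575.3812866210938, 372.1578063964844), (48.544708251953125, 62.30552291870117), 60.33137893676758) [0.57507795 0.37177367 0.04749055]
```

```bash
python3 -m crank '0.2 -0.15 2 0 1;0 0 2 0 1;0 0 2 0 1;0 0 2 0 1;0 0 1.5 0 1;0 0 0.6 0 1;0 0 0 0 1;0 0 0 0 1'; python3 -m crank '0 0 0 0 0;0 0 0 0 -0.5;0 0 0 0 -1;0 0 0 0 -1;0 0 0 0 -1;0 0 0 0 -1;0 0 0 0 -1;0 0 0 0 -1' 40
```

```text
time: 3.95
tcp_pos: [0.5755, 0.373, 0.0352]
tcp_rot: [[-0.524, -0.852, 0.001], [-0.852, 0.524, 0.001], [-0.001, -0.001, -1.0]]
contact_force: [-0.3, 0.0, -0.2]
opening: 0.0855
grip_force: 0.0
time: 4.75
tcp_pos: [0.5755, 0.3732, 0.0357]
tcp_rot: [[-0.524, -0.851, 0.002], [-0.851, 0.524, 0.001], [-0.002, -0.001, -1.0]]
contact_force: [-1.1, 0.2, 5.4]
opening: 0.0611
grip_force: 45.8
```

```bash
python3 -m crank '0 0 -0.5 0 -1;0 0 -1 0 -1;0 0 -1 0 -1;0 0 -1.5 0 -1;0 0 -2 0 -1;0 0 -2 0 -1;0 0 -2 0 -1;0 0 -1 0 -1;0 0 0 0 -1;0 0 0 0 -1' 50
python3 - <<'E'
from h import *
f=arm.grab_frame("wrist"); save(f,"w3.png"); print(arm.get_obs()["joints"])
t=arm.grab_frame("top"); p,u,v=pts(t,np.ones((400,640),bool)); c=t["img"][v,u].astype(int)
# charger deck / well and shoulder geometry
s=(np.hypot(p[:,0]-.62,p[:,1]-.057)<.09)
d=s&(p[:,2]>.037)&(p[:,2]<.047); print("deck",cv2.minAreaRect(p[d,:2].astype(np.float32)*1000))
o=s&(c[:,0]>180)&(c[:,1]>70)&(c[:,1]<175)&(c[:,2]<120)&(p[:,2]>.08); print("or",o.sum(),p[o].mean(0))
E
```

```text
time: 5.75
tcp_pos: [0.5744, 0.3722, 0.1439]
tcp_rot: [[-0.525, -0.851, -0.001], [-0.851, 0.525, -0.0], [0.001, 0.001, -1.0]]
contact_force: [0.3, 0.7, -0.9]
opening: 0.0609
grip_force: 55.2
[ 8.10381486e-01  5.62269736e-01  3.67664081e-02 -6.18095434e-04
 -1.04760856e+00 -1.36301693e+00]
deck ((624.2745971679688, 55.659690856933594), (112.49461364746094, 88.06646728515625), 19.475156784057617)
or 45 [0.58461666 0.04129381 0.08700395]
```

View pics/w3.png

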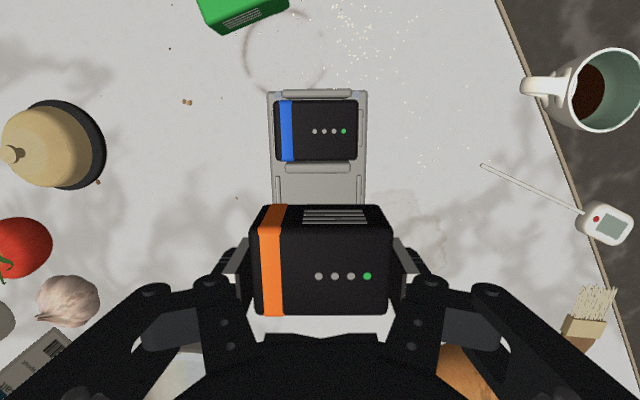

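The pack is held cleanly with its band on the left, at about (270,265), and the blue pack is still in its bay. I'll carry it to the bare worktop near (0.46, 0.10).

```bash
python3 -m crank '2 -0.3 0 0 -1;3.8 -0.6 0 0 -1;3.8 -0.6 0 0 -1;3.8 -0.6 0 0 -1;3.8 -0.6 0 0 -1;3.8 -0.6 0 0 -1;3.8 -0.6 0 0 -1;3.2 -0.5 0 0 -1;1.2 -0.2 0 0 -1;0 0 0 0 -1'; python3 -m crank '0 0 0 5 -1;0 0 0 8 -1;0 0 0 8 -1;0 0 0 8 -1;0 0 0 8 -1;0 0 0 8 -1;0 0 0 8 -1;0 0 0 8 -1;0 0 0 3 -1;0 0 0 0 -1;0 0 0 0 -1'
```

```text
time: 6.85
tcp_pos: [0.46, 0.0985, 0.144]
tcp_rot: [[-0.526, -0.85, -0.001], [-0.85, 0.526, -0.001], [0.001, 0.001, -1.0]]
contact_force: [-0.2, 0.5, -1.8]
opening: 0.061
grip_force: 55.2
time: 7.95
tcp_pos: [0.4613, 0.1007, 0.1441]
tcp_rot: [[-0.995, 0.097, -0.0], [0.097, 0.995, -0.0], [0.0, -0.0, -1.0]]
contact_force: [-0.1, 0.1, -0.5]
opening: 0.0611
grip_force: 55.2
```

```bash
python3 -m crank '0 0 1 0 -1;0 0 2 0 -1;0 0 2 0 -1;0 0 2 0 -1;0 0 2 0 -1;0 0 1.5 0 -1;0 0 0.7 0 -1;0 0 0.3 0 -1;0 0 0.1 0 -1;0 0 0 0 -1;0 0 0 0 -1'; python3 -m crank '0 0 0.1 0 -1;0 0 0.1 0 -1;0 0 0.1 0 -1;0 0 0.1 0 -1;0 0 0 0 -1;0 0 0 0 -1'
```

```text
time: 9.05
tcp_pos: [0.4613, 0.1002, 0.0289]
tcp_rot: [[-0.995, 0.098, 0.001], [0.098, 0.995, 0.001], [-0.001, 0.001, -1.0]]
contact_force: [-0.2, -0.5, -1.0]
opening: 0.0612
grip_force: 55.2
time: 9.65
tcp_pos: [0.4608, 0.0999, 0.0243]
tcp_rot: [[-0.995, 0.099, -0.0], [0.099, 0.995, -0.0], [0.0, -0.0, -1.0]]
contact_force: [0.2, -0.9, -1.4]
opening: 0.0606
grip_force: 55.2
```

```bash
python3 -m crank '0 0 0.05 0 -1;0 0 0.05 0 -1;0 0 0.05 0 -1;0 0 0.05 0 -1;0 0 0 0 -1;0 0 0 0 -1'
```

```text
time: 10.25
tcp_pos: [0.4608, 0.0999, 0.0236]
tcp_rot: [[-0.995, 0.098, 0.0], [0.098, 0.995, -0.0], [-0.0, -0.0, -1.0]]
contact_force: [-4.2, -0.1, 11.3]
opening: 0.0612
grip_force: 56.8
```

The force reading shows contact with the table, so I'll release and rise.

```bash
python3 -m crank '0 0 0 0 0.6;0 0 0 0 1;0 0 0 0 1;0 0 0 0 1;0 0 0 0 1;0 0 0 0 1;0 0 0 0 1'; python3 -m crank '0 0 -1 0 1;0 0 -2 0 1;0 0 -2 0 1;0 0 -2 0 1;0 0 -2 0 1;0 0 -2 0 1;0 0 0 -8 1;0 0 0 -8 1;0 0 0 -8 1;0 0 0 -8 1;0 0 0 -8 1;0 0 0 -8 1';python3 -m crank '0 0 0 -8 1;0 0 0 -8 1;0 0 0 -8 1;0 0 0 -8 1;0 0 0 -8 1;0 0 0 -2 1;0 0 0 0 1;0 0 0 0 1'
python3 - <<'E'
from h import *
f=arm.grab_frame("wrist"); save(f,"w4.png")
p,c,s,org=packpose(f,.030,.040,[.461,.10]); print("band",org.sum(),np.median(p[org],0))
for r in arm.silhouettes("pack_orange",f)[:3]:
    q,_,_=pts(f,r["region"]); t=q[(q[:,2]>.032)&(q[:,2]<.04)]
    print(round(r["score"],2),r["rect"],cv2.minAreaRect(t[:,:2].astype(np.float32)*1000),np.median(t,0))
E
```

```text
time: 10.95
tcp_pos: [0.4608, 0.0999, 0.0222]
tcp_rot: [[-0.995, 0.099, -0.0], [0.099, 0.995, -0.0], [0.0, -0.0, -1.0]]
contact_force: [0.8, 1.0, 0.6]
opening: 0.0856
grip_force: 0.0
time: 12.15
tcp_pos: [0.4607, 0.0998, 0.1331]
tcp_rot: [[-0.735, -0.678, 0.001], [-0.678, 0.735, 0.0], [-0.001, -0.0, -1.0]]
contact_force: [0.2, 0.3, 0.1]
opening: 0.0853
grip_force: 0.0
time: 12.95
tcp_pos: [0.4608, 0.0999, 0.1328]
tcp_rot: [[-0.1, -0.995, 0.001], [-0.995, 0.1, 0.0], [-0.0, -0.0, -1.0]]
contact_force: [0.8, 0.5, -0.3]
opening: 0.0854
grip_force: 0.0
band 618 [0.45845307 0.07949554 0.0358181 ]
0.89 [291.5, 155.4, 62.6, 84.4] ((460.25146484375, 100.44766235351562), (61.232845306396484, 44.65938186645508), 83.99913024902344) [0.45980331 0.0982795  0.03554215]
0.77 [214.4, 280.6, 67.0, 65.8] ((538.121826171875, 206.79153442382812), (44.89901351928711, 53.45268630981445), 78.75287628173828) [0.53656788 0.20218577 0.03553372]
```

View pics/w4.png

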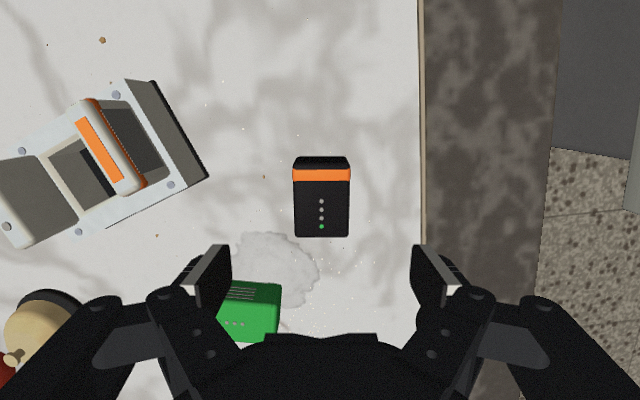

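The pack stands upright on the worktop at pixel (321,197), band towards the top of the picture. The charger is well in view at about (100,165). I'll measure its pose from this frame.

```bash
cat > ch.py <<'E'
from h import *
def ch(f,c0=(.624,.056)):
    p,u,v=pts(f,np.ones((400,640),bool)); s=np.hypot(p[:,0]-c0[0],p[:,1]-c0[1])<.085
    a=np.deg2rad(199.5); ax=np.array([np.cos(a),np.sin(a)])
    sh=s&(p[:,2]>.083)&(p[:,2]<.092); x=(p[:,:2]-c0)@ax
    for n,m in(("or",x>0),("wh",x<0)):
        k=sh&m; 
        if k.sum()>30: print(n,k.sum(),cv2.minAreaRect(p[k,:2].astype(np.float32)*1000),np.median(p[k],0).round(4))
    d=s&(p[:,2]>.037)&(p[:,2]<.0465); print("deck",d.sum(),cv2.minAreaRect(p[d,:2].astype(np.float32)*1000),np.median(p[d,2]))
E
python3 - <<'E'
from ch import *
ch(arm.grab_frame("wrist"));ch(arm.grab_frame("scene"))
E
python3 -m crank '0 0 2 0 1;0 0 2 0 1;0 0 2 0 1;0 0 2 0 1;0 0 1.5 0 1;0 0 0.6 0 1;0 0 0 0 1;0 0 0 0 1'
```

```text
or 2704 ((584.0606689453125, 40.80059051513672), (17.99121856689453, 59.15708541870117), 19.49131202697754) [0.5831 0.0396 0.0863]
wh 1010 ((662.709228515625, 79.14311218261719), (19.017696380615234, 39.46320724487305), 18.517345428466797) [0.659  0.0828 0.0858]
deck 6777 ((625.4227905273438, 54.98581314086914), (113.21784210205078, 86.68463134765625), 19.45461082458496) 0.04133426786351852
or 112 ((582.394775390625, 38.936893463134766), (19.176677703857422, 59.169761657714844), 18.627302169799805) [0.5823 0.0399 0.0856]
wh 103 ((665.4940795898438, 68.5565185546875), (21.10321807861328, 58.01471710205078), 22.645509719848633) [0.6648 0.0669 0.0854]
deck 500 ((624.9913940429688, 54.216331481933594), (117.62224578857422, 85.92829895019531), 19.510499954223633) 0.04094075875296482
time: 13.95
tcp_pos: [0.4613, 0.1001, 0.0318]
tcp_rot: [[-0.098, -0.995, 0.001], [-0.995, 0.098, 0.0], [-0.0, -0.001, -1.0]]
contact_force: [0.2, 0.1, 0.7]
opening: 0.0851
grip_force: 0.0
```

```bash
python3 -m crank '0 0 0 0 0.2;0 0 0 0 -0.3;0 0 0 0 -1;0 0 0 0 -1;0 0 0 0 -1;0 0 0 0 -1;0 0 0 0 -1;0 0 0 0 -1;0 0 0 0 -1' 50; python3 -m crank '0 0 -0.5 0 -1;0 0 -1 0 -1;0 0 -1.5 0 -1;0 0 -2 0 -1;0 0 -2 0 -1;0 0 -2 0 -1;0 0 -2 0 -1;0 0 -1.5 0 -1;0 0 -0.5 0 -1;0 0 0 0 -1;0 0 0 0 -1'
```

```text
time: 14.85
tcp_pos: [0.4614, 0.1002, 0.0321]
tcp_rot: [[-0.098, -0.995, 0.001], [-0.995, 0.098, 0.001], [-0.001, -0.001, -1.0]]
contact_force: [-0.5, -0.1, 5.8]
opening: 0.0428
grip_force: 52.6
time: 15.95
tcp_pos: [0.4602, 0.0996, 0.1607]
tcp_rot: [[-0.099, -0.995, -0.001], [-0.995, 0.099, -0.0], [0.001, 0.001, -1.0]]
contact_force: [-0.7, -0.4, -1.1]
opening: 0.0432
grip_force: 51.8
```

```bash
python3 -m crank '0 0 0 5 -1;0 0 0 8 -1;0 0 0 8 -1;0 0 0 8 -1;0 0 0 8 -1;0 0 0 8 -1;0 0 0 8 -1;0 0 0 8 -1;0 0 0 3.8 -1;0 0 0 0 -1;0 0 0 0 -1;0 0 0 0 -1'
python3 - <<'E'
from ch import *
f=arm.grab_frame("wrist"); save(f,"w5.png"); o=arm.get_obs(); T=o["tcp_pos"];R=o["tcp_rot"]
ch(f)
p,u,v=pts(f,np.ones((400,640),bool)); q=(p-T)@R
c=f["img"][v,u].astype(int)
s=(np.abs(q[:,1])<.03)&(np.abs(q[:,0])<.045)&(q[:,2]<.02)&(q[:,2]>-.012)
org=s&(c[:,0]>150)&(c[:,1]<170)&(c[:,2]<110)
for n,k in(("all",s&(np.abs(q[:,1])<.02)),("org",org)): print(n,k.sum(),np.percentile(q[k],[2,50,98],0).round(4).tolist())
k=org&(q[:,2]<np.percentile(q[org,2],50)+.004); print(cv2.minAreaRect(q[k,:2].astype(np.float32)*1000))
print(T,R[:,1])
E
```

```text
time: 17.15
tcp_pos: [0.4606, 0.0998, 0.1609]
tcp_rot: [[-0.942, -0.335, -0.001], [-0.335, 0.942, -0.0], [0.001, -0.0, -1.0]]
contact_force: [-0.5, -0.8, -0.4]
opening: 0.0428
grip_force: 51.8
deck 399 ((631.60546875, 37.201751708984375), (113.38017272949219, 47.70503234863281), 19.252628326416016) 0.04103389315526634
all 11344 [[-0.0275, -0.0191, -0.0044], [0.0072, 0.0001, -0.0032], [0.0312, 0.0192, 0.0147]]
org 1787 [[0.0175, -0.0203, -0.0047], [0.0218, 0.0005, -0.0035], [0.0258, 0.0216, -0.0021]]
((21.727375030517578, 0.6625080108642578), (44.015140533447266, 9.605839729309082), 89.9024429321289)
[0.46065602 0.09979639 0.16099824] [-3.35114947e-01  9.42177248e-01 -8.09908389e-05]
```

View pics/w5.png

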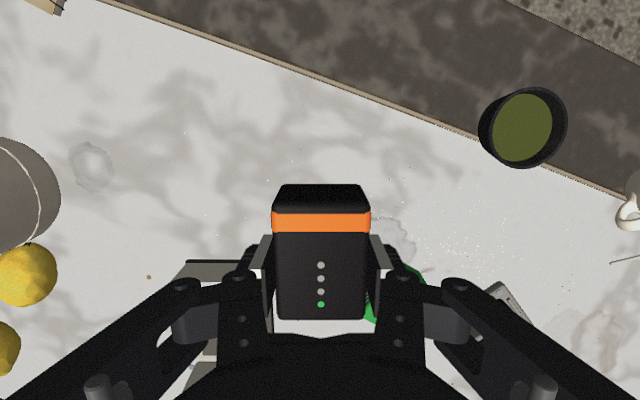

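The pack sits square in the hand, within 0.5 mm, with the band on tool +x at about (321,222). I'll move it over the well.

```bash
python3 -m crank '-1.5 -1.05 0 0 -1;-2.5 -1.75 0 0 -1;-2.5 -1.75 0 0 -1;-2.5 -1.75 0 0 -1;-2.5 -1.75 0 0 -1;-1.7 -1.15 0 0 -1;-0.8 -0.5 0 0 -1;0 0 0 0 -1;0 0 0 0 -1;0 0 0 0 -1'
python3 - <<'E'
from ch import *
o=arm.get_obs(); T=o["tcp_pos"];R=o["tcp_rot"]
f=arm.grab_frame("wrist"); save(f,"w6.png"); ch(f)
p,u,v=pts(f,np.ones((400,640),bool)); c=f["img"][v,u].astype(int); q=(p-T)@R
s=(np.abs(q[:,1])<.03)&(np.abs(q[:,0])<.045)&(q[:,2]<.02)&(q[:,2]>-.012)
org=s&(c[:,0]>150)&(c[:,1]<170)&(c[:,2]<110); print("band world",cv2.minAreaRect(p[org,:2].astype(np.float32)*1000))
d=np.array([.625,.0551])-T[:2]; print(T,"tool err cm",d@R[:2,0]*100,d@R[:2,1]*100, np.degrees(np.arctan2(R[1,1],R[0,1])))
E
```

```text
time: 18.2
tcp_pos: [0.6242, 0.0556, 0.1615]
tcp_rot: [[-0.942, -0.335, -0.001], [-0.335, 0.942, 0.0], [0.001, 0.0, -1.0]]
contact_force: [-0.6, 0.2, -1.5]
opening: 0.043
grip_force: 51.8
or 2098 ((584.8955078125, 40.73746109008789), (16.50475311279297, 59.796451568603516), 19.51862907409668) [0.5846 0.0406 0.0863]
deck 2432 ((616.2813110351562, 51.9046516418457), (91.2781982421875, 86.22972106933594), 19.6532039642334) 0.04146024901816257
band world ((603.47509765625, 49.109580993652344), (9.456769943237305, 43.76652145385742), 19.905563354492188)
[0.62416025 0.05563013 0.1614767 ] tool err cm -0.06135195250183802 -0.07809126029058136 109.58115763270972
```

```bash
python3 -m crank '-0.1 -0.1 1 0 -1;0 0 2 0 -1;0 0 2 0 -1;0 0 1.5 0 -1;0 0 0.8 0 -1;0 0 0.5 0 -1;0 0 0.3 0 -1;0 0 0 0 -1;0 0 0 0 -1'; python3 -m crank '0 0 0.2 0 -1;0 0 0.2 0 -1;0 0 0.2 0 -1;0 0 0.2 0 -1;0 0 0.2 0 -1;0 0 0.2 0 -1;0 0 0 0 -1'
```

```text
time: 19.15
tcp_pos: [0.6269, 0.0548, 0.081]
tcp_rot: [[-0.942, -0.335, 0.001], [-0.335, 0.942, 0.0], [-0.001, -0.0, -1.0]]
contact_force: [-0.2, 0.6, -0.5]
opening: 0.0427
grip_force: 51.8
time: 19.85
tcp_pos: [0.6262, 0.0546, 0.0679]
tcp_rot: [[-0.942, -0.334, -0.001], [-0.334, 0.942, -0.0], [0.001, 0.0, -1.0]]
contact_force: [0.8, 0.3, -1.1]
opening: 0.0428
grip_force: 51.8
```

```bash
python3 -m crank '0 0 0.2 0 -1;0 0 0.2 0 -1;0 0 0.2 0 -1;0 0 0.1 0 -1;0 0 0 0 -1;0 0 0 0 -1'; python3 -m crank '0 0 0.1 0 -1;0 0 0.1 0 -1;0 0 0 0 -1;0 0 0 0 -1'
```

```text
time: 20.45
tcp_pos: [0.6265, 0.0547, 0.0613]
tcp_rot: [[-0.942, -0.335, -0.0], [-0.335, 0.942, -0.0], [0.0, -0.0, -1.0]]
contact_force: [-0.1, -0.1, -1.6]
opening: 0.0431
grip_force: 51.8
time: 20.85
tcp_pos: [0.6264, 0.0547, 0.0593]
tcp_rot: [[-0.942, -0.334, -0.0], [-0.334, 0.942, -0.0], [0.0, -0.0, -1.0]]
contact_force: [-0.3, 0.1, -1.2]
opening: 0.0431
grip_force: 51.8
```

```bash
python3 -m crank '0 0 0.1 0 -1;0 0 0.1 0 -1;0 0 0 0 -1;0 0 0 0 -1';  python3 -m crank '0 0 0.1 0 -1;0 0 0 0 -1;0 0 0 0 -1'
```

```text
time: 21.25
tcp_pos: [0.6264, 0.0547, 0.0573]
tcp_rot: [[-0.942, -0.334, -0.0], [-0.334, 0.942, -0.0], [0.0, -0.0, -1.0]]
contact_force: [0.4, -0.3, -0.7]
opening: 0.0429
grip_force: 51.8
time: 21.55
tcp_pos: [0.6264, 0.0547, 0.0563]
tcp_rot: [[-0.942, -0.335, -0.0], [-0.335, 0.942, -0.0], [0.0, -0.0, -1.0]]
contact_force: [-0.8, 0.5, -1.4]
opening: 0.0429
grip_force: 51.8
```

```bash
python3 -m crank '0 0 0.1 0 -1;0 0 0 0 -1;0 0 0 0 -1';  python3 -m crank '0 0 0.1 0 -1;0 0 0 0 -1;0 0 0 0 -1'
```

```text
time: 21.85
tcp_pos: [0.6264, 0.0547, 0.0553]
tcp_rot: [[-0.942, -0.334, -0.0], [-0.334, 0.942, -0.0], [0.0, -0.0, -1.0]]
contact_force: [0.0, -0.3, -0.7]
opening: 0.0427
grip_force: 51.8
time: 22.15
tcp_pos: [0.6266, 0.0547, 0.0544]
tcp_rot: [[-0.942, -0.335, 0.0], [-0.335, 0.942, 0.0], [-0.0, -0.0, -1.0]]
contact_force: [-0.1, 0.3, 0.3]
opening: 0.0429
grip_force: 52.2
```

Run:
```python
from ch import *
f=arm.grab_frame("wrist"); save(f,"w7.png"); f=arm.grab_frame("scene"); cv2.imwrite("pics/s7.png",cv2.resize(f["img"][150:260,330:430,::-1],None,fx=5,fy=5,interpolation=3))
```

```text
(no output)
```

View pics/w7.png

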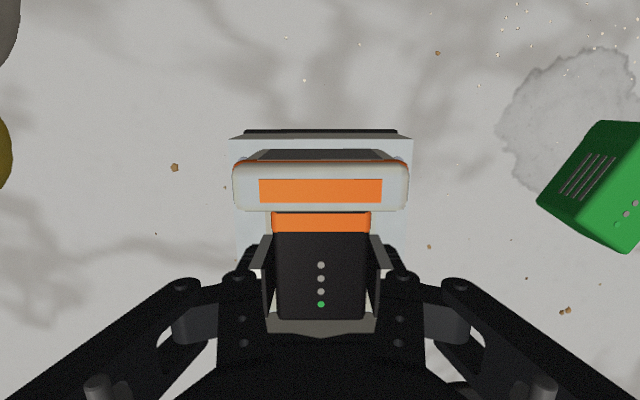

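The pack is going into the well with its band right behind the orange shoulder, at about (321,221). The first contact force is showing now, so I'll keep easing down.

```bash
python3 -m crank '0 0 0.1 0 -1;0 0 0 0 -1;0 0 0 0 -1';  python3 -m crank '0 0 0.1 0 -1;0 0 0 0 -1;0 0 0 0 -1'
```

```text
time: 22.55
tcp_pos: [0.6266, 0.0547, 0.0543]
tcp_rot: [[-0.942, -0.335, 0.001], [-0.335, 0.942, -0.0], [-0.0, -0.0, -1.0]]
contact_force: [-2.5, -0.1, 6.0]
opening: 0.0431
grip_force: 55.5
time: 22.85
tcp_pos: [0.6266, 0.0547, 0.0543]
tcp_rot: [[-0.942, -0.335, 0.001], [-0.335, 0.942, -0.0], [-0.001, -0.0, -1.0]]
contact_force: [-3.9, 0.3, 9.8]
opening: 0.0427
grip_force: 58.0
```

```bash
python3 -m crank '0 0 -0.2 0 -1;0 0 0 0 0;0 0 0 0 0.5;0 0 0 0 1;0 0 0 0 1;0 0 0 0 1;0 0 0 0 1' 20; python3 -m crank '0 0 -1 0 1;0 0 -1.5 0 1;0 0 -2 0 1;0 0 -1.5 0 1;0 0 0 0 0;0 0 0 0 -1;0 0 0 0 -1;0 0 0 0 -1;0 0 0 0 -1;0 0 0 0 -1;0 0 0 0 -1;0 0 0 0 -1' 20
python3 - <<'E'
from h import *
f=arm.grab_frame("wrist"); save(f,"w8.png"); o=arm.get_obs(); print(o["opening"])
p,u,v=pts(f,np.ones((400,640),bool)); c=f["img"][v,u].astype(int)
s=(np.hypot(p[:,0]-.625,p[:,1]-.055)<.04)&(c.max(1)<70)&(p[:,2]>.03)&(p[:,2]<.075); print(s.sum(),np.percentile(p[s],[5,50,95],0).round(4).tolist())
org=(np.hypot(p[:,0]-.625,p[:,1]-.055)<.034)&(c[:,0]>150)&(c[:,1]<170)&(c[:,2]<110)&(p[:,2]<.08); print(org.sum(),np.median(p[org],0) if org.any() else '')
E
```

```text
time: 23.55
tcp_pos: [0.6264, 0.0546, 0.0542]
tcp_rot: [[-0.942, -0.334, -0.0], [-0.334, 0.942, -0.0], [0.0, -0.0, -1.0]]
contact_force: [-0.7, -0.6, 0.9]
opening: 0.0854
grip_force: 0.0
time: 24.75
tcp_pos: [0.6264, 0.0547, 0.1142]
tcp_rot: [[-0.942, -0.335, -0.0], [-0.335, 0.942, -0.0], [0.0, -0.0, -1.0]]
contact_force: [0.3, -0.9, 1.0]
opening: -0.0003
grip_force: 0.0
2.4493470823583646e-05
3175 [[0.605, 0.0352, 0.0483], [0.6245, 0.0535, 0.0496], [0.6446, 0.0759, 0.0506]]
822 [0.60572285 0.04745404 0.04990095]
```

View pics/w8.png

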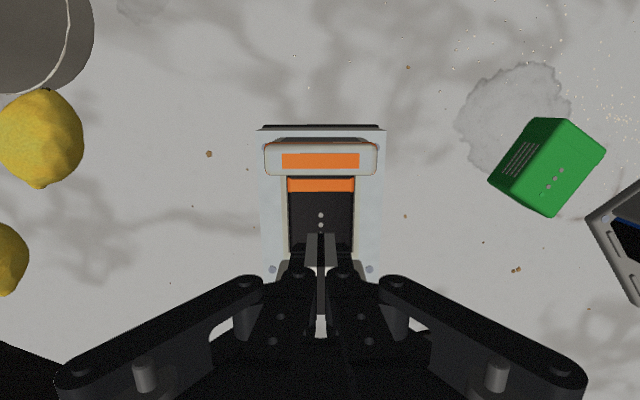

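The pack is level in the well with its top 8 mm above the deck, and the shut fingers are over its centre. Next I'll press it home.

```bash
python3 -m crank '0 0 1 0 -1;0 0 1.5 0 -1;0 0 1.2 0 -1;0 0 0.8 0 -1;0 0 0.3 0 -1;0 0 0 0 -1;0 0 0 0 -1'; python3 -m crank '0 0 0.2 0 -1;0 0 0.2 0 -1;0 0 0.2 0 -1;0 0 0.2 0 -1;0 0 0 0 -1;0 0 0 0 -1'
```

```text
time: 25.5
tcp_pos: [0.6269, 0.0548, 0.0667]
tcp_rot: [[-0.942, -0.335, 0.001], [-0.335, 0.942, 0.0], [-0.001, -0.0, -1.0]]
contact_force: [0.2, -0.4, 0.0]
opening: 0.0
grip_force: 0.0
time: 26.1
tcp_pos: [0.6264, 0.0547, 0.0582]
tcp_rot: [[-0.942, -0.335, -0.0], [-0.335, 0.942, -0.0], [0.0, -0.0, -1.0]]
contact_force: [0.2, 0.4, 0.4]
opening: -0.0
grip_force: 0.0
```

```bash
python3 -m crank '0 0 0.1 0 -1;0 0 0.1 0 -1;0 0 0.1 0 -1;0 0 0 0 -1;0 0 0 0 -1'; python3 -m crank '0 0 0.1 0 -1;0 0 0.1 0 -1;0 0 0 0 -1;0 0 0 0 -1'
```

```text
time: 26.6
tcp_pos: [0.6265, 0.0547, 0.0562]
tcp_rot: [[-0.942, -0.335, 0.0], [-0.335, 0.942, -0.0], [-0.0, -0.0, -1.0]]
contact_force: [-2.7, 0.8, 5.7]
opening: -0.0
grip_force: 2.7
time: 27.0
tcp_pos: [0.6266, 0.0547, 0.0561]
tcp_rot: [[-0.942, -0.335, 0.001], [-0.335, 0.942, -0.0], [-0.001, -0.001, -1.0]]
contact_force: [-5.6, 0.8, 14.0]
opening: 0.0001
grip_force: 7.1
```

Rigid stop with the tips at z = 0.042, so the pack looks fully home. I'll retreat and check.

```bash
python3 -m crank '0 0 -0.5 0 -1;0 0 -1.5 0 -1;0 0 -2 0 -1;0 0 -3 0 -1;0 0 -3 0 -1;0 0 -3 0 -1;4 0 0 0 -1;4 0 0 0 -1;0 0 0 0 -1;0 0 0 0 -1'
python3 -m crank '-3 0 0 0 -1;-4 0 0 0 -1;-4 0 0 0 -1;0 0 0 0 -1;0 0 0 0 -1;0 0 0 0 -1'
python3 - <<'E'
from ch import *
f=arm.grab_frame("wrist"); save(f,"w9.png"); ch(f)
p,u,v=pts(f,np.ones((400,640),bool)); c=f["img"][v,u].astype(int)
n=np.hypot(p[:,0]-.625,p[:,1]-.055)
s=(n<.04)&(c.max(1)<70)&(p[:,2]>.02)&(p[:,2]<.075); print(s.sum(),np.percentile(p[s],[5,50,95],0).round(4).tolist())
org=(n<.034)&(c[:,0]>150)&(c[:,1]<170)&(c[:,2]<110)&(p[:,2]<.08); print(org.sum(),np.median(p[org],0))
t=arm.grab_frame("top")
for m in("order_bell","ramekin_1","espresso_cup"):
    for r in arm.silhouettes(m,t)[:1]: print(m,r["rect"])
E
```

```text
time: 28.0
tcp_pos: [0.5508, 0.0277, 0.1837]
tcp_rot: [[-0.942, -0.334, 0.001], [-0.334, 0.942, 0.0], [-0.001, -0.0, -1.0]]
contact_force: [-0.3, 0.5, 0.3]
opening: -0.0001
grip_force: 0.0
time: 28.6
tcp_pos: [0.6545, 0.0646, 0.1827]
tcp_rot: [[-0.942, -0.334, -0.001], [-0.334, 0.942, -0.0], [0.001, 0.0, -1.0]]
contact_force: [-0.7, -0.4, -0.4]
opening: -0.0002
grip_force: 0.0
or 1933 ((584.7493896484375, 40.51725769042969), (16.726070404052734, 59.384918212890625), 19.517311096191406) [0.5849 0.0409 0.0863]
wh 1405 ((666.7748413085938, 69.88006591796875), (17.027406692504883, 59.770103454589844), 19.801025390625) [0.6657 0.0696 0.0862]
deck 8213 ((625.8517456054688, 55.326637268066406), (112.18145751953125, 86.67865753173828), 19.481325149536133) 0.04139777475107272
2826 [[0.5979, 0.0349, 0.0395], [0.6285, 0.0559, 0.0414], [0.6534, 0.0774, 0.0426]]
496 [0.60562567 0.04819971 0.04176322]
ramekin_1 [296.0, 263.0, 30.3, 29.9]
espresso_cup [230.9, 260.4, 27.5, 31.3]
```

View pics/w9.png

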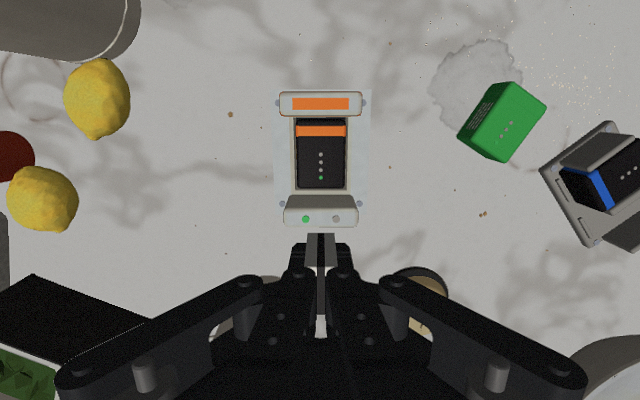

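The pack is flush: its top measures 0.0414–0.0418 against the deck at 0.0414. It is centred, with the band at (321,131) next to the orange shoulder at (321,103). The blue pack is still in its rack, and the robot is clear of everything.

```bash
python3 -c "
from station import arm
print(arm.finish_job())"
```

```text
the job is handed in; nothing more can be done
None
```

The orange-banded pack is pressed home in the charger, flush with the deck and with its band at the orange shoulder, and the job is handed in; no verdict came back. The blue pack, ramekin and cup looked unmoved, and the arm stayed clear of the bell, though the final bell check found nothing to measure.

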